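# Rock the roller tub out into the parts tray

### The job

Without lifting the heavy steel tub, slide it along its lane up to the front stop and rock it forward on its front skid bar so that all four conveyor rollers roll out into the tray below. Ease the tub back down onto both its skids at the front of the lane without letting it drop, then push the tray's sliding follower snug against the rollers so that they lie in one closed-up row. Leave the other things on the bench and shelf where they are, and let go of everything.

Things in the scene. Friction and masses are not known exactly. Their poses are not given: they have to be found in the camera images.
- shelf: Low fixed shelf: white deck 340 mm wide, reaching 360 mm back from its front edge, top 80 mm above the bench. Origin on the bench below the middle of the front edge; x points forward (pouring direction), z up. The lane lies on its nearer or farther half, the tote stands on the other half.
- lane: Fixed lane on the deck: two guide rails 12 mm high, 340 mm long, 122 mm apart inside, open at the rear, with a stop bar 6 mm high and 4 mm thick across the front end. Origin on the deck's surface, at the middle of its front edge (front face of the stop); x along the lane to the front (pouring direction, over the tray), z up. The tote's middle line is 150 mm to one side.
- tub: Hopper-front steel tub, 1.2 to 2 kg, 116 mm wide, loose in the lane on two 16 mm round skid bars at x = +75 and -75. Origin: middle, underside of the skids; x to its open front, z up. Inner floor z = 20, x = -81 to 77; walls 4 mm, top z = 125; rear wall outside at x = -85. At the stop its origin is at x = -87 in the lane's frame. Pushed below z = 80 it slides; up under the flange, it rocks.
- tub_edge (a point): Middle of the axis of the tub's front skid bar (x = 75, z = 8 mm in the tub's frame): the line about which it rocks. 12 mm behind the lane's front edge when the skid is against the stop. Lane friction 0.5 to 0.7.
- tub_flange (a point): Middle of the lower outer edge of the tub's rear flange, a flat ledge 116 mm long and 4 mm thick standing out 18 mm from the rear wall at the top: x = -103, z = 121 mm in the tub's frame.
- tub_lip (a point): Middle of the pouring lip: x = 127, z = 66 mm in the tub's frame. The front panel slopes up to it at 45 degrees from the floor's front (x = 77, z = 16), so rollers run out once the tub is tilted over 50 to 60 degrees. The empty tub, on its front skid, topples forward by itself at about 70 degrees; below that it wants to fall back.
- tray: Grey open tray fixed to the bench before the lane, 278 mm long, 132 wide, 50 high, walls and floor 4 mm. Origin under its centre, at bench height; x along its length, away from the shelf, z up. Inside it reaches from x = -135 mm (near end, at the shelf) to 135.
- follower (a joint): The tray's sliding follower: upright plate 118 mm wide, 5 mm thick, with a low foot behind, up to 14 mm high and 35 mm back. 0 = far back, its front face 230 mm from the tray's near inner end; grows (m) as it is pushed to the shelf, at most 0.11; with the four rollers closed up in one row it stops at 0.070. It moves with about 3 N and stays where it is left.
- follower_top (a point): Middle of the top of the follower, 79 mm above the bench (29 above the tray's walls), 5 mm behind the plate's front face; its top rim, 4 mm high, reaches 5 mm farther back.
- roller0: One of four equal conveyor rollers that start in the tub: steel tube 40 mm diameter, 100 mm long, flush black ends, 150 g, lying across. Origin at its centre, y along its axis.
- roller1: Another of the four rollers, like roller0.
- roller2: Another of the four rollers, like roller0.
- roller3: Another of the four rollers, like roller0.
- tote: Black plastic tote with small cartons, 160 mm long, 120 wide, 100 high, loose on the deck beside the lane. Origin on the deck at the middle of the front edge before it; it reaches from x = -180 to -20 mm. Leave it alone.
- tape: Black tape dispenser with amber roll, 110 x 50 x 80 mm, on the bench in front of the tote, beside the tray. Origin under its centre. Leave it alone.
- pot: Grey pen pot 64 mm across, 85 mm high, pens to 125 mm, on the bench beside the tray. Origin under its centre. Leave it alone.
- pickbin: Open orange bin 150 x 100 x 60 mm on the bench beyond the tray's far end. Origin under its centre. Leave it alone.
- spray: Can 60 mm across, 170 mm high, at the back of the bench. Origin under its centre. Leave it alone.
- spanner: Spanner lying on the bench beyond the rear of the shelf. Leave it alone.
- carton: Closed carton 120 x 90 x 75 mm at the back of the bench. Origin under its centre. Leave it alone.
Mind the look-alikes: they are no part of the job. Leave any red look-alike of the roller2 alone.

How it is judged:
On the way, in this order (a step that is already met when the one before it is completed fails the run):
1. the tub stands with its front skid at the stop (within 8 mm), rollers still in it (x of tub_edge in the frame of lane above -0.02 m and angle between tub's own z axis and vertical below 0.08 rad and distance between each of roller0, roller1, roller2, roller3 and tub below 0.13 m), for 0.1 s.
2. the tub is rocked forward past 0.5 rad on its front skid with all four rollers still in it (angle between tub's own z axis and vertical above 0.5 rad and x of tub_edge in the frame of lane above -0.03 m and distance between each of roller0, roller1, roller2, roller3 and tub below 0.13 m), for 0.05 s.
3. all four rollers have rolled out into the tray and the tub stands level on both skids again (angle between tub's own z axis and vertical below 0.05 rad and z of tub_edge in the frame of lane below 0.014 m and z of each of roller0, roller1, roller2, roller3 in the frame of tray below 0.09 m and x of roller0 in the frame of tray between -0.14 and 0.14 m and x of roller1 in the frame of tray between -0.14 and 0.14 m and x of roller2 in the frame of tray between -0.14 and 0.14 m and x of roller3 in the frame of tray between -0.14 and 0.14 m), for 0.1 s.
At the end, for the whole second after the job is handed in: Tub level (0.05 rad) and still on both skids in its lane, front skid's axis 0 to 45 mm behind the lane's front edge; all four rollers still, lying on the tray's floor in one layer before the follower; follower at 0.062 or more (under 8 mm of slack) (angle between tub's own z axis and vertical below 0.05 rad and x of tub_edge in the frame of lane between -0.045 and 0 m and z of tub_edge in the frame of lane between 0.002 and 0.014 m and linear speed of each of tub, roller0, roller1, roller2, roller3 below 0.02 m/s and value of joint follower above 0.062 m and x of roller0 in the frame of tray between -0.125 and 0.06 m and y of roller0 in the frame of tray between -0.03 and 0.03 m and z of each of roller0, roller1, roller2, roller3 in the frame of tray below 0.032 m and x of roller1 in the frame of tray between -0.125 and 0.06 m and y of roller1 in the frame of tray between -0.03 and 0.03 m and x of roller2 in the frame of tray between -0.125 and 0.06 m and y of roller2 in the frame of tray between -0.03 and 0.03 m and x of roller3 in the frame of tray between -0.125 and 0.06 m and y of roller3 in the frame of tray between -0.03 and 0.03 m); the robot touches nothing.
It fails at once if the tub's front skid is lifted more than 14 mm off the lane (z of tub_edge in the frame of lane above 0.022 m).
It fails at once if the tub topples (tilt over 1.3 rad) (angle between tub's own z axis and vertical above 1.3 rad).
It fails at once if the tub is dropped or thrown over (turning faster than 3 rad/s) (angular speed of tub above 3 rad/s).
It fails at once if one of the other things (tote, tape, pot, pickbin, spray, spanner, carton) is moved more than 20 mm or tipped over (distance of any of tote, tape, pot, pickbin, spray, spanner, carton from where it was at the start of the episode above 0.02 m or angle between any of tote, tape, pot, pickbin, spray, carton's own z axis and vertical above 0.35 rad).
It also fails if it takes over 72 s, if anything falls off the work surface, if the arm or the gripper's body presses on something with over 40 N, if the wrist force passes 120 N, or if a joint passes its speed limit or range.

### The arm

A 6-joint arm with a two-finger parallel gripper is mounted at the origin on the work surface. World frame = base frame: x ahead of the robot, y to its left, z up, the work surface at z = 0. Lengths are in m, angles in rad, forces in N, time in s.
With the tool pointing down it reaches from about 0.35 to 0.8 m from the base axis. Payload 7.3 kg.
Tool frame: the origin (TCP) lies between the finger pads; the fingertips stand 19 mm ahead of it and the grasp point (between the pads) is the TCP (r.nose_length is the distance from the TCP to the fingertips, in m); z points along the fingers, y is the line along which they close (so a half turn about z gives the same grasp; the last joint's range is limited). The gripper opens to 85 mm and grips with 20 to 120 N. Pads are 22 mm wide; open, the fingers measure 114 mm over their backs; the gripper's body (76 mm by 85 mm) begins 54 mm behind the grasp point. The pads swing forward as they close: fully open they stand 13 mm farther back than shut.
Start: joints at [-1.323, 0.342, 1.524, -0, 1.275, -0.146], TCP at [0.201, -0.485, 0.25] pointing down, gripper open.
Joint ranges: [-2.53, 2.53], [-0.77, 2.02], [0.04, 2.7], [-1, 4.14], [0.28, 2.66], [-3.11, 3.11]. Speed limits (rad/s): [2.57, 2.57, 3.14, 3.14, 3.14, 3.14].

### API

Orientations are given as a unit quaternion [w, x, y, z].
In Python, from bench import r, optics gives the robot as it stands. The module is installed in compiled form; this text tells all that it offers.
- The arm moves only by the tool step_arm, never from a script. Its argument "commands" is a list of rows, each an object of numbers: "hand": the closure, from -1 (fully open) to 1 (shut); "dx", "dy", "dz": the shift along the tool's x, y, z in m; "twist": the turn about the tool's z in rad. In form: [{"hand": .., "dx": .., "dy": .., "dz": .., "twist": ..}, ...]. A call has 1 to 20 rows; each row shifts and turns the commanded pose from where the row before left it, along the tool's axes as they then stand; what a row does not reach is not made up. A row lasts 1/12 s, in which the tool goes at most 41.7 mm and 7.16 degrees, less where a joint would pass 70% of its speed; a pose out of reach is approached as far as the arm can. A call with a gripper value outside its range is refused whole. The fingers move at their own pace and stop on an object; "force" is the grip in N (left out, the last holds). Time passes only in rows, so rows that do not move let the fingers close. It gives the time, the measured TCP pose, the force, the opening and the grip force at its end, in the units of the state.
- r.sense(): the state, without advancing time (a new reading comes with each control period).
- optics.snapshot(name): name is "scene" or "top" or "wrist"; returns a dict with "frame" (480x640x3 uint8, red, green, blue), "intrinsics" (3x3 intrinsics, pixels), "cam_to_world" (4x4, takes a point from camera to world coordinates); the wrist camera has in their place "T_tool_cam" (4x4, takes a point from camera to tool coordinates, whose origin is the TCP and whose axes are the flange's). Camera axes: x right, y down, z forward; pixel columns grow to the right and rows downward; lengths in m; the calibration is good to about 2 mm. A picture is of the moment at which its call begins: read the wrist's pose just before it. There is no depth.
- r.close_job(): hands the job in; it is judged then, once.
Trained networks look in a picture, given as the dict that the camera call returned (one of the last four; its "shot" number tells which), for a name from the list of things; names that differ only in an ending like _2 or _b are one class to them, and where a whole thing is asked for, a point or a joint stands for the part that bears it (a point fixed in the world has none). Each returns a list of dicts, best first, with "score" (0 to 1); they miss things now and then, are a little off and sometimes report something else, mostly with a low value. They report only what shows in the picture. A call takes as long as a camera call. They do not tell look-alikes from the thing itself.
- optics.trace(picture, query): "region" (480x640 bool, what is visible of it) and "bbox" ([left, top, width, height] in pixels, round what is visible of it).
- optics.place_of(picture, query): "uv" ([column, row] in pixels: a listed point, or the origin of a listed thing).
The state is a dict: "clock": time; "joint_positions": joint angles; "dq": joint speeds; "tau": joint torques, N m; "position": TCP position; "eef_rot": TCP orientation; "contact_force": force on the tool from outside, world axes, zero at the start; "wrist_torque": the same for the moment, N m; "width": finger opening in m; "finger_force": force on a finger pad.
Only numpy, scipy, OpenCV 4.12 (cv2) and the standard library are available. Lean on these libraries where they do the work, as an engineer would, in place of code of your own. Each camera call takes 0.05 s, during which the arm holds its last target. There are 200 camera calls.

## Working session

There is one attempt and no reset: what is moved stays moved. The work goes in short steps, Python scripts to look and compute and a tool call to move; the robot and the scene stay as the last step left them, time stands still between calls to the robot, and variables do not carry over. Pictures are saved under pics/ and viewed, at most 13 in all, crops included, and the job is handed in when it is done.

Besides the shell and the picture viewer there is one more tool, called after "Emit:" as name(argument=value, ...) on one line, values as JSON. step_arm: Moves the arm, as the interface text tells. Its arguments: {"type":"object","properties":{"commands":{"type":"array"},"force":{"type":"number"}},"required":["commands"]}

```bash
mkdir -p pics
cat > h.py <<'E'
import numpy as np, cv2
from scipy.spatial.transform import Rotation as R
from bench import r, optics
def save(p,n,crop=None,k=1):
    f=p["frame"][:,:,::-1]
    if crop: a,b,c,d=crop; f=f[b:d,a:c]
    cv2.imwrite(f"pics/{n}.png",cv2.resize(np.ascontiguousarray(f),None,fx=k,fy=k,interpolation=cv2.INTER_CUBIC))
def ray(p,uv,M=None):
    M=np.array(p["cam_to_world"]) if M is None else M
    d=np.linalg.inv(p["intrinsics"])@[uv[0],uv[1],1]
    return M[:3,3],M[:3,:3]@d
def atz(p,uv,z,M=None):
    o,d=ray(p,uv,M); return o+d*(z-o[2])/d[2]
def proj(p,X,M=None):
    M=np.array(p["cam_to_world"]) if M is None else M
    c=np.linalg.inv(M)@np.r_[X,1]; q=np.array(p["intrinsics"])@c[:3]; return q[:2]/q[2]
def tri(rays):
    A=0;b=0
    for o,d in rays:
        d=d/np.linalg.norm(d);P=np.eye(3)-np.outer(d,d);A=A+P;b=b+P@o
    return np.linalg.solve(A,b)
E
python3 - <<'E'
from h import *
np.set_printoptions(precision=4,suppress=True)
s=r.sense();print(s)
P={n:optics.snapshot(n) for n in("scene","top")}
for n,p in P.items(): save(p,n+"0");print(n,p["cam_to_world"],p["intrinsics"])
Z=dict(shelf=0,lane=.08,tub=.08,tub_flange=.201,tub_lip=.146,tub_edge=.088,tray=0,follower_top=.079,roller0=.12,roller2=.12,tote=.08,tape=0,pot=0,pickbin=0)
for q,z in Z.items():
    R_=[]
    for n,p in P.items():
        for d in optics.place_of(p,q)[:2]:
            print(q,n,np.round(d["uv"]),round(d["score"],2),atz(p,d["uv"],z))
        L=optics.place_of(p,q)
        if L: R_.append(ray(p,L[0]["uv"]))
    if len(R_)==2: print("   tri",tri(R_))
E
```

```text
{'clock': 0.0, 'joint_positions': array([-1.323 ,  0.3428,  1.525 ,  0.    ,  1.2754, -0.146 ]), 'dq': array([ 0.0003,  0.0005,  0.0005, -0.0011, -0.0004, -0.0004]), 'tau': array([ -0.0011, -43.3683, -24.6012,  -0.0004,   0.0078,   0.    ]), 'position': array([ 0.2014, -0.4844,  0.2496]), 'eef_rot': array([-0.0008,  0.9807,  0.1956, -0.    ]), 'contact_force': array([ 0.2239, -0.8113,  1.386 ]), 'wrist_torque': array([ 0.0508, -0.0046,  0.0463]), 'finger_force': 0.0, 'width': 0.08534321312139134}
scene [[ 0.0813  0.8105 -0.5801  1.6038]
 [ 0.9966 -0.0604  0.0553 -0.1   ]
 [ 0.0098 -0.5826 -0.8127  1.6818]
 [ 0.      0.      0.      1.    ]] [[621.0467   0.     309.5983]
 [  0.     621.0467 232.4815]
 [  0.       0.       1.    ]]
top [[ 0.0047 -0.9982  0.0593  0.4455]
 [-0.9996 -0.0062 -0.0266  0.0078]
 [ 0.0269 -0.0591 -0.9979  1.3444]
 [ 0.      0.      0.      1.    ]] [[481.798    0.     318.8422]
 [  0.     481.798  232.9107]
 [  0.       0.       1.    ]]
shelf scene [308. 261.] 0.68 [0.5144 0.0008 0.    ]
shelf scene [312. 270.] 0.34 [0.5492 0.0118 0.    ]
shelf top [304. 235.
[... 1584 characters left out ...]
 scene [315. 268.] 0.66 [0.5942 0.0146 0.08  ]
tote scene [275. 234.] 0.5 [ 0.4568 -0.0997  0.08  ]
tote top [302. 202.] 0.98 [0.601  0.0193 0.08  ]
tote top [310. 263.] 0.57 [ 0.4405 -0.002   0.08  ]
   tri [0.5997 0.0166 0.0885]
tape scene [348. 274.] 0.63 [0.5733 0.1216 0.    ]
pot scene [381. 271.] 0.83 [0.5705 0.23   0.    ]
pot scene [340. 332.] 0.34 [0.7754 0.0744 0.    ]
pot top [225. 214.] 0.57 [0.5771 0.2349 0.    ]
pot top [254. 265.] 0.55 [0.434  0.1508 0.    ]
   tri [0.5761 0.2308 0.0093]
pickbin scene [448. 251.] 0.68 [0.5096 0.4585 0.    ]
pickbin scene [308. 262.] 0.55 [0.5186 0.0005 0.    ]
pickbin top [147. 244.] 0.94 [0.4931 0.4474 0.    ]
   tri [ 0.4941  0.4614 -0.0255]
```

View pics/scene0.png

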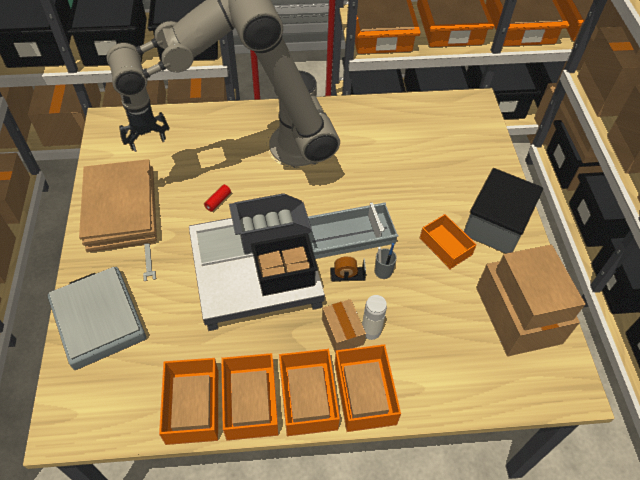

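View pics/top0.png

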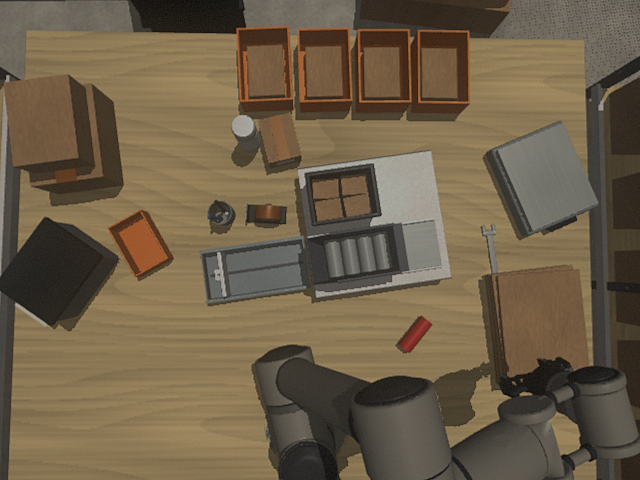

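Scene (640x480): the tub in the lane is at (265,220) and holds four silver rollers (244–288,222). Candidates for a "roller" are those four and the red tube on the bench at (217,198), which is the look-alike to leave. The tray is at (350,230), the follower at (377,220) and the tote at (285,265). The top view agrees: tub (355,253), red tube (414,334), tray (255,270). One check of yaw plus a close crop.

Run:
```python
from h import *
np.set_printoptions(precision=4,suppress=True)
p=optics.snapshot("top"); save(p,"crop1",(190,140,470,310),2.8)
for q,z in(("tray",.05),("shelf",.08),("tub",.205),("tote",.18)):
    for d in optics.trace(p,q)[:1]:
        c=max(cv2.findContours(d["region"].astype(np.uint8),0,2)[0],key=cv2.contourArea)[:,0]
        W=np.array([atz(p,u,z)[:2] for u in c],np.float32)
        print(q,round(d["score"],2),cv2.minAreaRect(W*1000), np.round(cv2.boxPoints(cv2.minAreaRect(W*1000))).tolist())
s=optics.snapshot("scene")
for q,z in dict(lane=.08,tub_flange=.201,tub_lip=.146,tray=0,follower_top=.079).items():
    print(q,[(atz(x,d["uv"],z),round(d["score"],2)) for x in(p,s) for d in optics.place_of(x,q)[:2]])
```

```text
tray 0.57 ((426.11517333984375, 143.7542724609375), (141.48348999023438, 280.0536804199219), 8.736198425292969) [[335.0, 271.0], [377.0, -5.0], [517.0, 16.0], [475.0, 293.0]]
shelf 0.75 ((466.82763671875, -125.08963012695312), (137.10189819335938, 260.69317626953125), 8.79543685913086) [[379.0, -7.0], [419.0, -264.0], [555.0, -243.0], [515.0, 14.0]]
tub 0.74 ((465.6319580078125, -111.88880920410156), (120.683837890625, 232.47500610351562), 8.897955894470215) [[388.0, -6.0], [424.0, -236.0], [543.0, -217.0], [507.0, 12.0]]
tote 0.73 ((610.7696533203125, -80.22946166992188), (133.04408264160156, 171.91661071777344), 8.76093578338623) [[532.0, -5.0], [558.0, -175.0], [690.0, -155.0], [663.0, 15.0]]
lane [(array([ 0.4419, -0.0461,  0.08  ]), 0.61), (array([ 0.4465, -0.1858,  0.08  ]), 0.61)]
tub_flange [(array([ 0.4801, -0.2233,  0.201 ]), 0.92), (array([0.4824, 0.3877, 0.201 ]), 0.67), (array([ 0.4775, -0.2205,  0.201 ]), 0.79), (array([ 0.6523, -0.0127,  0.201 ]), 0.29)]
tub_lip [(array([0.4467, 0.0025, 0.146 ]), 0.63), (array([0.4528, 0.0003, 0.146 ]), 0.79), (array([ 0.5227, -0.129 ,  0.146 ]), 0.31)]
tray [(array([0.4279, 0.1507, 0.    ]), 0.69), (array([0.4262, 0.1382, 0.    ]), 0.6)]
follower_top [(array([0.4098, 0.2285, 0.079 ]), 0.87), (array([0.4073, 0.2281, 0.079 ]), 0.83)]
```

View pics/crop1.png

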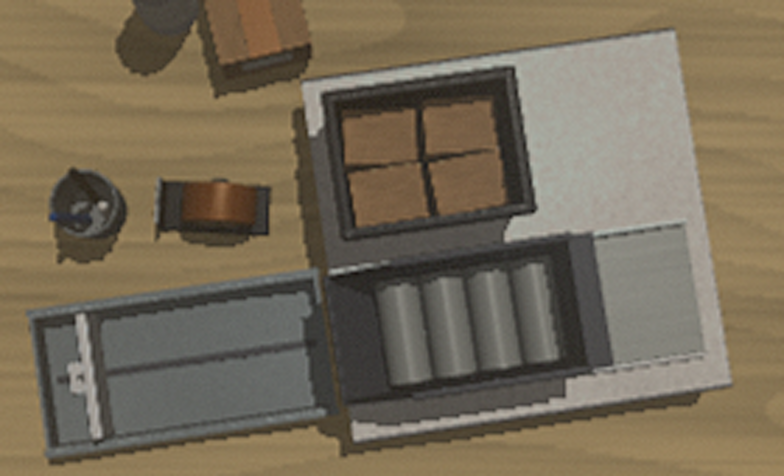

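The crop confirms it: the tub with four grey rollers is at crop (460,310), the flange strip at (595,305), and the follower plate at (88,375). Yaw is 8.8°. Next I rise and twist in place, then go behind the flange.

Emit:
step_arm(commands=[{"hand": 1,"dz": -0.005,"twist": -0.121},{"hand": 1,"dz": -0.005,"twist": -0.121},{"hand": 1,"dz": -0.005,"twist": -0.121},{"hand": 1,"dz": -0.005,"twist": -0.121},{"hand": 1,"dz": -0.005,"twist": -0.121},{"hand": 1,"dz": -0.005,"twist": -0.121},{"hand": 1,"dz": -0.005,"twist": -0.121},{"hand": 1,"dz": -0.005,"twist": -0.121},{"hand": 1,"dz": -0.005,"twist": -0.121},{"hand": 1,"dz": -0.005,"twist": -0.121},{"hand": 1,"twist": -0.121},{"hand": 1}])

```text
validation failed for argument at $.co...
```

Emit:
step_arm(commands=[{"hand": 1,"dx": 0.0136,"dy": 0.0263},{"hand": 1,"dx": 0.0136,"dy": 0.0263},{"hand": 1,"dx": 0.0136,"dy": 0.0263},{"hand": 1,"dx": 0.0136,"dy": 0.0263},{"hand": 1,"dx": 0.0136,"dy": 0.0263},{"hand": 1,"dx": 0.0136,"dy": 0.0263},{"hand": 1,"dx": 0.0136,"dy": 0.0263},{"hand": 1,"dx": 0.0136,"dy": 0.0263},{"hand": 1,"dx": 0.0136,"dy": 0.0263},{"hand": 1,"dx": 0.0136,"dy": 0.0263},{"hand": 1,"dx": 0.0136,"dy": 0.0263},{"hand": 1,"dx": 0.0136,"dy": 0.0263},{"hand": 1},{"hand": 1}])

```text
validation failed for argument at $.co...
```

Emit:
step_arm(commands=[{"hand": 1,"dx": 0,"dy": 0,"dz": -0.005,"twist": -0.121},{"hand": 1,"dx": 0,"dy": 0,"dz": -0.005,"twist": -0.121},{"hand": 1,"dx": 0,"dy": 0,"dz": -0.005,"twist": -0.121},{"hand": 1,"dx": 0,"dy": 0,"dz": -0.005,"twist": -0.121},{"hand": 1,"dx": 0,"dy": 0,"dz": -0.005,"twist": -0.121},{"hand": 1,"dx": 0,"dy": 0,"dz": -0.005,"twist": -0.121},{"hand": 1,"dx": 0,"dy": 0,"dz": -0.005,"twist": -0.121},{"hand": 1,"dx": 0,"dy": 0,"dz": -0.005,"twist": -0.121},{"hand": 1,"dx": 0,"dy": 0,"dz": -0.005,"twist": -0.121},{"hand": 1,"dx": 0,"dy": 0,"dz": -0.005,"twist": -0.121},{"hand": 1,"dx": 0,"dy": 0,"dz": 0,"twist": -0.121},{"hand": 1,"dx": 0,"dy": 0,"dz": 0,"twist": 0}])

```text
clock: 4.7
position: [0.2015, -0.4849, 0.3006]
eef_rot: [0.0, 0.649, 0.761, -0.0]
contact_force: [0.2, -0.7, -0.5]
width: 0.0001
finger_force: 0.0
```

Emit:
step_arm(commands=[{"hand": 1,"dx": 0.0136,"dy": 0.0263,"dz": 0,"twist": 0},{"hand": 1,"dx": 0.0136,"dy": 0.0263,"dz": 0,"twist": 0},{"hand": 1,"dx": 0.0136,"dy": 0.0263,"dz": 0,"twist": 0},{"hand": 1,"dx": 0.0136,"dy": 0.0263,"dz": 0,"twist": 0},{"hand": 1,"dx": 0.0136,"dy": 0.0263,"dz": 0,"twist": 0},{"hand": 1,"dx": 0.0136,"dy": 0.0263,"dz": 0,"twist": 0},{"hand": 1,"dx": 0.0136,"dy": 0.0263,"dz": 0,"twist": 0},{"hand": 1,"dx": 0.0136,"dy": 0.0263,"dz": 0,"twist": 0},{"hand": 1,"dx": 0.0136,"dy": 0.0263,"dz": 0,"twist": 0},{"hand": 1,"dx": 0.0136,"dy": 0.0263,"dz": 0,"twist": 0},{"hand": 1,"dx": 0.0136,"dy": 0.0263,"dz": 0,"twist": 0},{"hand": 1,"dx": 0.0136,"dy": 0.0263,"dz": 0,"twist": 0},{"hand": 1,"dx": 0,"dy": 0,"dz": 0,"twist": 0},{"hand": 1,"dx": 0,"dy": 0,"dz": 0,"twist": 0}])

```text
clock: 5.87
position: [0.489, -0.2741, 0.2998]
eef_rot: [-0.0, 0.651, 0.759, -0.0]
contact_force: [0.0, -0.4, -0.1]
width: -0.0002
finger_force: 0.0
```

Emit:
step_arm(commands=[{"hand": 1,"dx": 0,"dy": 0,"dz": 0.023,"twist": 0},{"hand": 1,"dx": 0,"dy": 0,"dz": 0.023,"twist": 0},{"hand": 1,"dx": 0,"dy": 0,"dz": 0.023,"twist": 0},{"hand": 1,"dx": 0,"dy": 0,"dz": 0.023,"twist": 0},{"hand": 1,"dx": 0.01,"dy": 0,"dz": 0,"twist": 0},{"hand": 1,"dx": 0.01,"dy": 0,"dz": 0,"twist": 0},{"hand": 1,"dx": 0,"dy": 0,"dz": 0,"twist": 0},{"hand": 1,"dx": 0,"dy": 0,"dz": 0,"twist": 0}])

```text
clock: 6.53
position: [0.4857, -0.2554, 0.2103]
eef_rot: [0.002, 0.651, 0.759, 0.0]
contact_force: [0.9, 0.9, 0.6]
width: 0.0002
finger_force: 0.0
```

Run:
```python
from h import *
p=optics.snapshot("scene"); save(p,"s2",(170,160,330,280),5)
```

```text
(no output)
```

View pics/s2.png

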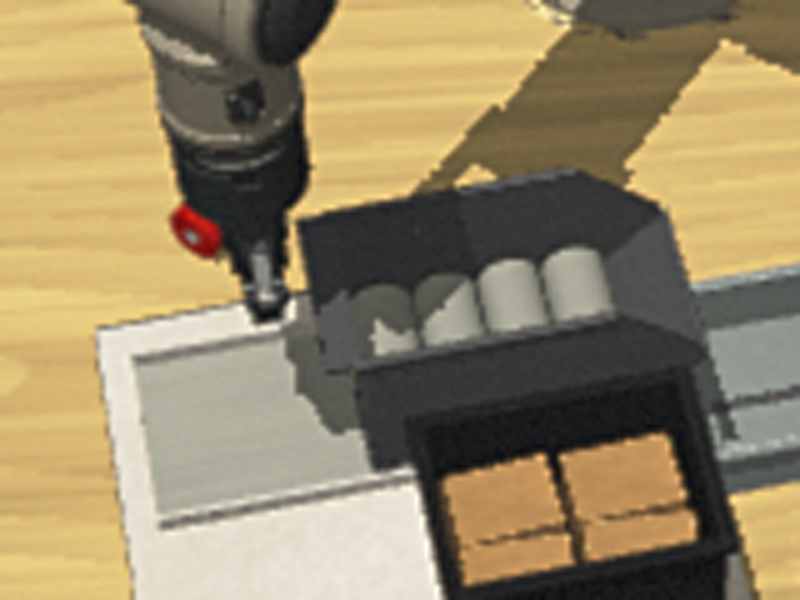

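The closed finger hangs about 15 mm behind the flange (crop 265,310) and is centred on it. I push forward and slightly down so that the tub slides.

Emit:
step_arm(commands=[{"hand": 1,"dx": 0.006,"dy": 0,"dz": 0,"twist": 0},{"hand": 1,"dx": 0.006,"dy": 0,"dz": 0,"twist": 0},{"hand": 1,"dx": 0.003,"dy": 0,"dz": 0.001,"twist": 0},{"hand": 1,"dx": 0.003,"dy": 0,"dz": 0.001,"twist": 0},{"hand": 1,"dx": 0.003,"dy": 0,"dz": 0.001,"twist": 0},{"hand": 1,"dx": 0.003,"dy": 0,"dz": 0.001,"twist": 0},{"hand": 1,"dx": 0.003,"dy": 0,"dz": 0.001,"twist": 0},{"hand": 1,"dx": 0.003,"dy": 0,"dz": 0.001,"twist": 0}])

```text
clock: 7.25
position: [0.484, -0.2331, 0.2074]
eef_rot: [0.01, 0.651, 0.759, -0.003]
contact_force: [2.2, -24.1, 15.9]
width: -0.0003
finger_force: 12.0
```

```bash
cat > m.py <<'E'
from h import *
np.set_printoptions(precision=3,suppress=True)
s=r.sense();U=np.array([-.153,.988,0]);print("t",s["clock"],"tcp",s["position"],"along",s["position"]@U,"F",s["contact_force"])
P=[optics.snapshot(n) for n in("top","scene")]
for q in("tub_lip","tub_flange"):
    L=[(p,d) for p in P for d in optics.place_of(p,q)[:1]]
    for p,d in L: print(q,round(d["score"],2),atz(p,d["uv"],.146 if q=="tub_lip" else .201)@U)
    if len(L)==2:X=tri([ray(p,d["uv"]) for p,d in L]);print("  tri",X,X@U)
E
python3 m.py
```

```text
t 7.25 tcp [ 0.484 -0.233  0.207] along -0.30434909559105056 F [  2.214 -24.081  15.924]
tub_lip 0.71 -0.06184348163886865
tub_lip 0.84 -0.05998546520234713
  tri [0.441 0.008 0.135] -0.05993942429622129
tub_flange 0.49 0.3047834694474661
tub_flange 0.95 -0.304268483120258
  tri [0.586 0.018 0.56 ] -0.07214642883366514
```

Emit:
step_arm(commands=[{"hand": 1,"dx": 0.003,"dy": 0,"dz": 0,"twist": 0},{"hand": 1,"dx": 0.003,"dy": 0,"dz": 0,"twist": 0},{"hand": 1,"dx": 0.003,"dy": 0,"dz": 0.0005,"twist": 0},{"hand": 1,"dx": 0.003,"dy": 0,"dz": 0.0005,"twist": 0}])

```text
clock: 7.88
position: [0.4824, -0.2214, 0.2066]
eef_rot: [0.011, 0.651, 0.759, -0.003]
contact_force: [2.0, -24.7, 15.8]
width: -0.0
finger_force: 12.0
```

```bash
python3 m.py
```

```text
t 7.8833 tcp [ 0.482 -0.221  0.207] along -0.2925093875138688 F [  1.975 -24.709  15.792]
tub_lip 0.91 -0.04891973305931422
tub_lip 0.86 -0.05566511041560819
  tri [0.441 0.015 0.145] -0.05222734274971313
tub_flange 0.78 -0.27630423552796585
tub_flange 0.74 -0.2772918133414247
  tri [ 0.477 -0.207  0.186] -0.2778460745779287
```

Emit:
step_arm(commands=[{"hand": 1,"dx": 0.003,"dy": 0,"dz": 0,"twist": 0},{"hand": 1,"dx": 0.003,"dy": 0,"dz": 0.0005,"twist": 0},{"hand": 1,"dx": 0.003,"dy": 0,"dz": 0,"twist": 0},{"hand": 1,"dx": 0.003,"dy": 0,"dz": 0.0005,"twist": 0},{"hand": 1,"dx": 0.003,"dy": 0,"dz": 0,"twist": 0}])

```text
clock: 8.6
position: [0.4803, -0.2063, 0.2055]
eef_rot: [0.011, 0.651, 0.759, -0.002]
contact_force: [1.7, -23.6, 17.0]
width: -0.0001
finger_force: 12.0
```

```bash
python3 m.py
```

```text
t 8.6 tcp [ 0.48  -0.206  0.206] along -0.27735955320321437 F [  1.671 -23.615  17.036]
tub_lip 0.61 -0.03579335727341936
tub_lip 0.69 -0.036071942823554054
  tri [0.434 0.032 0.132] -0.03437242583825805
tub_flange 0.95 -0.26386914003472267
tub_flange 0.9 -0.2609215398336257
  tri [ 0.478 -0.192  0.188] -0.2631431979921828
```

Emit:
step_arm(commands=[{"hand": 1,"dx": 0.002,"dy": 0,"dz": 0.0005,"twist": 0},{"hand": 1,"dx": 0.002,"dy": 0,"dz": 0,"twist": 0},{"hand": 1,"dx": 0.002,"dy": 0,"dz": 0,"twist": 0}])

```text
clock: 9.15
position: [0.48, -0.2033, 0.2056]
eef_rot: [0.013, 0.651, 0.759, -0.004]
contact_force: [1.3, -41.0, 16.0]
width: -0.0
finger_force: 20.2
```

Emit:
step_arm(commands=[{"hand": 1,"dx": 0.002,"dy": 0,"dz": 0,"twist": 0},{"hand": 1,"dx": 0.002,"dy": 0,"dz": 0,"twist": 0}])

```text
clock: 9.32
position: [0.4801, -0.2022, 0.2068]
eef_rot: [0.016, 0.651, 0.759, -0.005]
contact_force: [0.0, -49.4, 22.6]
width: 0.0001
finger_force: 24.6
```

Emit:
step_arm(commands=[{"hand": 1,"dx": -0.006,"dy": 0,"dz": 0,"twist": 0},{"hand": 1,"dx": -0.008,"dy": 0,"dz": 0,"twist": 0},{"hand": 1,"dx": 0,"dy": 0,"dz": 0,"twist": 0},{"hand": 1,"dx": 0,"dy": 0,"dz": 0,"twist": 0},{"hand": 1,"dx": 0,"dy": 0,"dz": 0,"twist": 0}])

```text
clock: 9.73
position: [0.4776, -0.2047, 0.2006]
eef_rot: [0.002, 0.651, 0.759, -0.001]
contact_force: [0.3, -10.1, 4.5]
width: 0.0003
finger_force: 5.1
```

```bash
python3 m.py
```

```text
t 9.7333 tcp [ 0.478 -0.205  0.201] along -0.2752894321209161 F [  0.303 -10.097   4.547]
tub_lip 0.75 -0.036103769561218
tub_flange 0.74 -0.25921076950997035
tub_flange 0.7 -0.11271279744623924
  tri [ 0.515 -0.107  0.073] -0.1843942773738083
```

The tub is at the stop: the force jumped from 24 to 49 N with no travel. I start the rock along the flange's arc, gently.

Emit:
step_arm(commands=[{"hand": 1,"dx": 0.002,"dy": 0,"dz": -0.004,"twist": 0},{"hand": 1,"dx": 0.003,"dy": 0,"dz": -0.004,"twist": 0},{"hand": 1,"dx": 0.003,"dy": 0,"dz": -0.004,"twist": 0},{"hand": 1,"dx": 0.003,"dy": 0,"dz": -0.004,"twist": 0},{"hand": 1,"dx": 0.003,"dy": 0,"dz": -0.004,"twist": 0},{"hand": 1,"dx": 0.003,"dy": 0,"dz": -0.004,"twist": 0}])

```text
clock: 10.53
position: [0.4741, -0.1876, 0.2236]
eef_rot: [0.001, 0.65, 0.76, -0.002]
contact_force: [-0.7, -10.9, -1.5]
width: -0.0002
finger_force: 5.4
```

Run:
```python
from h import *
p=optics.snapshot("scene"); save(p,"s3",(170,140,330,260),5);print(r.sense()["position"]@[-.153,.988,0])
```

```text
-0.25735613116959216
```

View pics/s3.png

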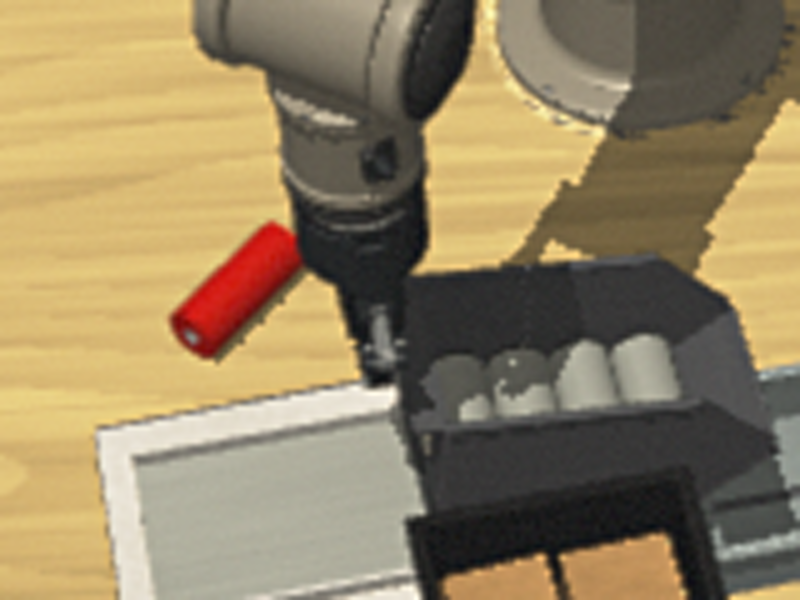

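The tub is rocking: it is tilted a little, all four rollers are still in it, and the force dropped to 11 N. I continue along the arc to about 30°.

Emit:
step_arm(commands=[{"hand": 1,"dx": 0.004,"dy": 0,"dz": -0.0035,"twist": 0},{"hand": 1,"dx": 0.004,"dy": 0,"dz": -0.0035,"twist": 0},{"hand": 1,"dx": 0.004,"dy": 0,"dz": -0.0035,"twist": 0},{"hand": 1,"dx": 0.004,"dy": 0,"dz": -0.0035,"twist": 0},{"hand": 1,"dx": 0.004,"dy": 0,"dz": -0.0035,"twist": 0},{"hand": 1,"dx": 0.004,"dy": 0,"dz": -0.003,"twist": 0},{"hand": 1,"dx": 0.004,"dy": 0,"dz": -0.003,"twist": 0},{"hand": 1,"dx": 0.004,"dy": 0,"dz": -0.003,"twist": 0}])

```text
clock: 11.25
position: [0.4701, -0.1579, 0.2521]
eef_rot: [0.004, 0.651, 0.759, -0.002]
contact_force: [-2.0, -17.5, 9.5]
width: -0.0002
finger_force: 8.6
```

Emit:
step_arm(commands=[{"hand": 1,"dx": 0.004,"dy": 0,"dz": -0.0027,"twist": 0},{"hand": 1,"dx": 0.004,"dy": 0,"dz": -0.0027,"twist": 0},{"hand": 1,"dx": 0.004,"dy": 0,"dz": -0.0026,"twist": 0},{"hand": 1,"dx": 0.004,"dy": 0,"dz": -0.0026,"twist": 0},{"hand": 1,"dx": 0.004,"dy": 0,"dz": -0.0025,"twist": 0},{"hand": 1,"dx": 0.004,"dy": 0,"dz": -0.0024,"twist": 0},{"hand": 1,"dx": 0.004,"dy": 0,"dz": -0.0023,"twist": 0},{"hand": 1,"dx": 0.004,"dy": 0,"dz": -0.0022,"twist": 0}])

```text
clock: 11.92
position: [0.4655, -0.1251, 0.2721]
eef_rot: [0.004, 0.651, 0.759, -0.001]
contact_force: [0.0, -12.3, 8.4]
width: 0.0002
finger_force: 5.9
```

```bash
python3 m.py;python3 - <<'E'
from h import *
p=optics.snapshot("scene"); save(p,"s4",(170,120,370,270),4)
E
```

```text
t 11.9167 tcp [ 0.465 -0.125  0.272] along -0.19479820110226478 F [  0.042 -12.339   8.425]
tub_lip 0.62 -0.011046102803249913
tub_lip 0.82 -0.02235636781310379
  tri [0.437 0.057 0.097] -0.010524846447328899
tub_flange 0.58 -0.17696455120015808
```

View pics/s4.png

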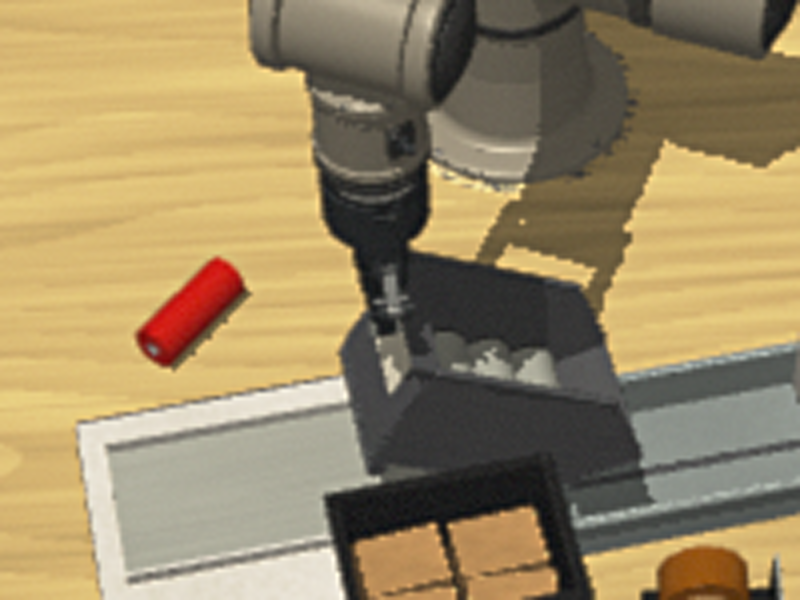

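The tilt is about 30–33°, past 0.5 rad. The rollers are still inside at crop (500,365), and the tub stays in its lane. On to about 45°.

Emit:
step_arm(commands=[{"hand": 1,"dx": 0.004,"dy": 0,"dz": -0.0022,"twist": 0},{"hand": 1,"dx": 0.004,"dy": 0,"dz": -0.002,"twist": 0},{"hand": 1,"dx": 0.004,"dy": 0,"dz": -0.002,"twist": 0},{"hand": 1,"dx": 0.004,"dy": 0,"dz": -0.002,"twist": 0},{"hand": 1,"dx": 0.004,"dy": 0,"dz": -0.002,"twist": 0},{"hand": 1,"dx": 0.004,"dy": 0,"dz": -0.0018,"twist": 0},{"hand": 1,"dx": 0.004,"dy": 0,"dz": -0.0015,"twist": 0},{"hand": 1,"dx": 0.004,"dy": 0,"dz": -0.0015,"twist": 0},{"hand": 1,"dx": 0.003,"dy": 0,"dz": -0.001,"twist": 0},{"hand": 1,"dx": 0.003,"dy": 0,"dz": -0.001,"twist": 0},{"hand": 1,"dx": 0.003,"dy": 0,"dz": -0.001,"twist": 0},{"hand": 1,"dx": 0.003,"dy": 0,"dz": -0.001,"twist": 0}])

```text
clock: 13.27
position: [0.4581, -0.0793, 0.2896]
eef_rot: [0.001, 0.65, 0.76, -0.0]
contact_force: [1.6, -1.4, 2.0]
width: -0.0002
finger_force: 1.4
```

Emit:
step_arm(commands=[{"hand": 1,"dx": 0.003,"dy": 0,"dz": -0.0005,"twist": 0},{"hand": 1,"dx": 0.003,"dy": 0,"dz": -0.0005,"twist": 0},{"hand": 1,"dx": 0.003,"dy": 0,"dz": -0.0005,"twist": 0},{"hand": 1,"dx": 0.003,"dy": 0,"dz": -0.0005,"twist": 0},{"hand": 1,"dx": 0,"dy": 0,"dz": 0,"twist": 0},{"hand": 1,"dx": 0,"dy": 0,"dz": 0,"twist": 0}])

```text
clock: 13.77
position: [0.456, -0.0673, 0.2911]
eef_rot: [-0.0, 0.65, 0.76, -0.0]
contact_force: [1.2, -3.3, 1.7]
width: 0.0001
finger_force: 1.4
```

```bash
cat > m2.py <<'E'
from h import *
np.set_printoptions(precision=3,suppress=True)
s=r.sense();U=np.array([-.153,.988,0]);x=s["position"]@U*1000+97.3
print("t",s["clock"],"tcp",s["position"],"F",s["contact_force"],"theta",147.6-np.degrees(np.arccos(np.clip(x/210.8,-1,1))))
for n in("top","scene"):
    p=optics.snapshot(n)
    for q,z in(("roller0",.025),("follower_top",.079)):
        print(n,q,[(np.round(d["uv"]).tolist(),round(d["score"],2),(atz(p,d["uv"],z)[:2]*1000).round().tolist()) for d in optics.place_of(p,q)[:6]])
E
python3 m2.py
```

```text
t 13.7667 tcp [ 0.456 -0.067  0.291] F [ 1.175 -3.25   1.72 ] theta 46.938852535129485
top roller0 [([233.0, 274.0], 0.89, [411.0, 205.0]), ([290.0, 263.0], 0.64, [442.0, 52.0]), ([258.0, 271.0], 0.61, [420.0, 139.0]), ([269.0, 267.0], 0.57, [431.0, 109.0]), ([416.0, 335.0], 0.55, [246.0, -293.0])]
top follower_top [([218.0, 274.0], 0.63, [411.0, 236.0])]
scene roller0 [([359.0, 231.0], 0.69, [426.0, 176.0]), ([336.0, 224.0], 0.66, [393.0, 103.0]), ([343.0, 232.0], 0.57, [429.0, 122.0]), ([217.0, 197.0], 0.54, [250.0, -290.0])]
scene follower_top [([376.0, 219.0], 0.65, [421.0, 229.0])]
```

```bash
python3 - <<'E'
from h import *
p=optics.snapshot("top"); save(p,"t5",(190,210,350,320),5)
E
python3 m2.py
```

```text
t 14.1167 tcp [ 0.456 -0.068  0.291] F [ 1.392 -2.984 -0.113] theta 46.82920135042667
top roller0 [([233.0, 272.0], 0.87, [416.0, 206.0]), ([251.0, 268.0], 0.66, [428.0, 158.0]), ([262.0, 268.0], 0.63, [427.0, 128.0]), ([287.0, 266.0], 0.46, [432.0, 60.0])]
top follower_top [([217.0, 273.0], 0.58, [414.0, 238.0])]
scene roller0 [([342.0, 230.0], 0.88, [419.0, 121.0]), ([218.0, 199.0], 0.75, [257.0, -288.0]), ([357.0, 233.0], 0.64, [435.0, 168.0]), ([368.0, 230.0], 0.58, [425.0, 204.0]), ([316.0, 239.0], 0.46, [447.0, 32.0])]
scene follower_top [([376.0, 217.0], 0.68, [413.0, 228.0]), ([305.0, 261.0], 0.42, [566.0, -15.0])]
```

View pics/t5.png

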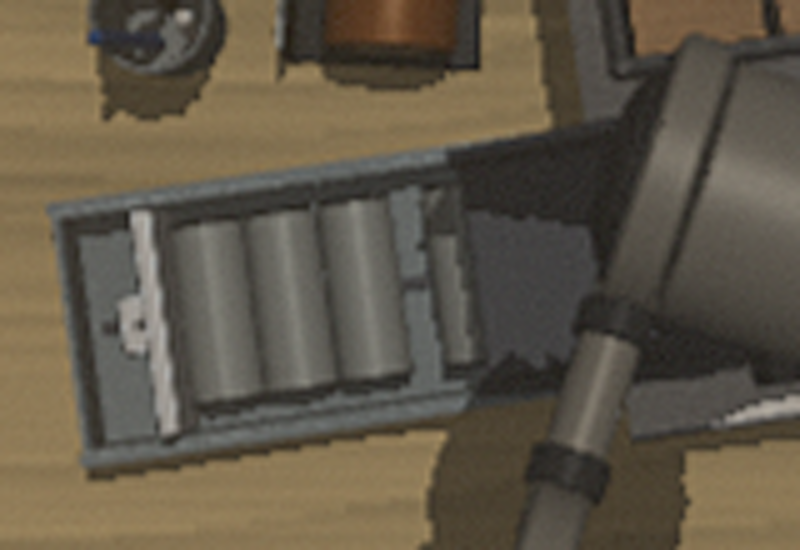

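The picture shows three rollers side by side against the follower (crop 215–370,300). The fourth lies in the tray, half hidden under the lip at (455,285). All four are out, so I lower the tub along the same arc.

Emit:
step_arm(commands=[{"hand": 1,"dx": -0.003,"dy": 0,"dz": 0.0005,"twist": 0},{"hand": 1,"dx": -0.004,"dy": 0,"dz": 0.0008,"twist": 0},{"hand": 1,"dx": -0.004,"dy": 0,"dz": 0.001,"twist": 0},{"hand": 1,"dx": -0.004,"dy": 0,"dz": 0.001,"twist": 0},{"hand": 1,"dx": -0.004,"dy": 0,"dz": 0.0012,"twist": 0},{"hand": 1,"dx": -0.004,"dy": 0,"dz": 0.0014,"twist": 0},{"hand": 1,"dx": -0.004,"dy": 0,"dz": 0.0015,"twist": 0},{"hand": 1,"dx": -0.004,"dy": 0,"dz": 0.0016,"twist": 0},{"hand": 1,"dx": -0.004,"dy": 0,"dz": 0.0017,"twist": 0},{"hand": 1,"dx": -0.004,"dy": 0,"dz": 0.0018,"twist": 0},{"hand": 1,"dx": -0.004,"dy": 0,"dz": 0.002,"twist": 0},{"hand": 1,"dx": -0.004,"dy": 0,"dz": 0.002,"twist": 0},{"hand": 1,"dx": -0.004,"dy": 0,"dz": 0.0022,"twist": 0},{"hand": 1,"dx": -0.004,"dy": 0,"dz": 0.0023,"twist": 0},{"hand": 1,"dx": -0.004,"dy": 0,"dz": 0.0024,"twist": 0}])

```text
clock: 15.67
position: [0.4658, -0.1275, 0.2687]
eef_rot: [0.002, 0.651, 0.759, -0.0]
contact_force: [0.4, -8.7, 5.4]
width: -0.0001
finger_force: 4.0
```

```bash
python3 m2.py; python3 m.py
```

```text
t 15.6667 tcp [ 0.466 -0.127  0.269] F [ 0.448 -8.699  5.43 ] theta 29.313313196677782
top roller0 [([263.0, 268.0], 0.68, [429.0, 125.0]), ([411.0, 334.0], 0.62, [250.0, -280.0]), ([231.0, 272.0], 0.58, [415.0, 212.0]), ([250.0, 147.0], 0.58, [760.0, 165.0])]
top follower_top [([218.0, 272.0], 0.56, [417.0, 236.0])]
scene roller0 [([356.0, 230.0], 0.83, [421.0, 165.0]), ([217.0, 198.0], 0.81, [253.0, -290.0]), ([369.0, 226.0], 0.78, [409.0, 210.0]), ([345.0, 231.0], 0.67, [425.0, 128.0]), ([317.0, 236.0], 0.52, [436.0, 36.0])]
scene follower_top [([377.0, 217.0], 0.8, [415.0, 233.0])]
t 15.9667 tcp [ 0.466 -0.127  0.269] along -0.19709064838029405 F [ 1.162 -7.463  5.057]
tub_lip 0.96 -0.014483059494569862
tub_lip 0.86 -0.02071070139099379
  tri [0.44  0.056 0.098] -0.01158065238889944
```

Emit:
step_arm(commands=[{"hand": 1,"dx": -0.0035,"dy": 0,"dz": 0.002,"twist": 0},{"hand": 1,"dx": -0.0035,"dy": 0,"dz": 0.002,"twist": 0},{"hand": 1,"dx": -0.0035,"dy": 0,"dz": 0.002,"twist": 0},{"hand": 1,"dx": -0.0035,"dy": 0,"dz": 0.002,"twist": 0},{"hand": 1,"dx": -0.0035,"dy": 0,"dz": 0.0022,"twist": 0},{"hand": 1,"dx": -0.0035,"dy": 0,"dz": 0.0023,"twist": 0},{"hand": 1,"dx": -0.0035,"dy": 0,"dz": 0.0024,"twist": 0},{"hand": 1,"dx": -0.0035,"dy": 0,"dz": 0.0025,"twist": 0},{"hand": 1,"dx": -0.0035,"dy": 0,"dz": 0.0026,"twist": 0},{"hand": 1,"dx": -0.0034,"dy": 0,"dz": 0.0028,"twist": 0},{"hand": 1,"dx": -0.0034,"dy": 0,"dz": 0.003,"twist": 0},{"hand": 1,"dx": -0.0034,"dy": 0,"dz": 0.003,"twist": 0},{"hand": 1,"dx": -0.0034,"dy": 0,"dz": 0.003,"twist": 0},{"hand": 1,"dx": -0.0034,"dy": 0,"dz": 0.003,"twist": 0},{"hand": 1,"dx": -0.0034,"dy": 0,"dz": 0.003,"twist": 0}])

```text
clock: 17.52
position: [0.4741, -0.1802, 0.2313]
eef_rot: [0.003, 0.651, 0.759, -0.001]
contact_force: [-1.1, -13.3, 4.9]
width: -0.0001
finger_force: 6.1
```

Emit:
step_arm(commands=[{"hand": 1,"dx": -0.0028,"dy": 0,"dz": 0.003,"twist": 0},{"hand": 1,"dx": -0.0028,"dy": 0,"dz": 0.003,"twist": 0},{"hand": 1,"dx": -0.0028,"dy": 0,"dz": 0.003,"twist": 0},{"hand": 1,"dx": -0.0028,"dy": 0,"dz": 0.003,"twist": 0},{"hand": 1,"dx": -0.0028,"dy": 0,"dz": 0.003,"twist": 0},{"hand": 1,"dx": -0.002,"dy": 0,"dz": 0.002,"twist": 0}])

```text
clock: 18.02
position: [0.4765, -0.1953, 0.2134]
eef_rot: [0.002, 0.651, 0.759, -0.0]
contact_force: [1.7, -10.1, 0.0]
width: 0.0003
finger_force: 4.9
```

```bash
python3 m.py
```

```text
t 18.0167 tcp [ 0.476 -0.195  0.213] along -0.2658698608783032 F [  1.707 -10.052   0.012]
tub_lip 0.68 -0.03204017250857879
tub_lip 0.97 -0.039465517583138564
  tri [0.44  0.034 0.131] -0.03405732415196048
tub_flange 0.57 -0.25145491553327665
tub_flange 0.77 -0.25574791888434895
  tri [ 0.472 -0.184  0.203] -0.2535315996376735
```

Emit:
step_arm(commands=[{"hand": 1,"dx": -0.0015,"dy": 0,"dz": 0.002,"twist": 0},{"hand": 1,"dx": -0.0015,"dy": 0,"dz": 0.002,"twist": 0},{"hand": 1,"dx": -0.0015,"dy": 0,"dz": 0.002,"twist": 0},{"hand": 1,"dx": -0.0015,"dy": 0,"dz": 0.002,"twist": 0},{"hand": 1,"dx": -0.0015,"dy": 0,"dz": 0.002,"twist": 0},{"hand": 1,"dx": -0.0015,"dy": 0,"dz": 0.001,"twist": 0},{"hand": 1,"dx": -0.0015,"dy": 0,"dz": 0,"twist": 0},{"hand": 1,"dx": -0.002,"dy": 0,"dz": 0,"twist": 0},{"hand": 1,"dx": -0.002,"dy": 0,"dz": 0,"twist": 0}])

```text
clock: 19.07
position: [0.4778, -0.208, 0.2014]
eef_rot: [0.0, 0.651, 0.759, -0.0]
contact_force: [0.3, -5.0, -3.2]
width: 0.0001
finger_force: 2.8
```

Emit:
step_arm(commands=[{"hand": 1,"dx": -0.003,"dy": 0,"dz": 0,"twist": 0},{"hand": 1,"dx": -0.003,"dy": 0,"dz": 0,"twist": 0},{"hand": 1,"dx": -0.003,"dy": 0,"dz": 0,"twist": 0},{"hand": 1,"dx": 0,"dy": 0,"dz": 0,"twist": 0}])

```text
clock: 19.4
position: [0.4792, -0.2164, 0.202]
eef_rot: [-0.0, 0.651, 0.759, 0.0]
contact_force: [-0.7, 0.2, 0.2]
width: -0.0002
finger_force: 0.0
```

```bash
python3 m.py
```

```text
t 19.4 tcp [ 0.479 -0.216  0.202] along -0.28717341138561403 F [-0.748  0.172  0.166]
tub_lip 0.93 -0.03265989925142261
tub_lip 0.55 -0.10554331575766966
  tri [ 0.435  0.022 -0.125] -0.04486104087057947
tub_flange 0.79 -0.26358408503906283
tub_flange 0.84 -0.26614813279247534
  tri [ 0.482 -0.193  0.214] -0.26411572563402097
```

The tub is level and free. Now up, across, and down behind the follower.

Emit:
step_arm(commands=[{"hand": 1,"dx": -0.008,"dy": 0,"dz": 0,"twist": 0},{"hand": 1,"dx": -0.008,"dy": 0,"dz": 0,"twist": 0},{"hand": 1,"dx": -0.008,"dy": 0,"dz": -0.01,"twist": 0},{"hand": 1,"dx": 0,"dy": 0,"dz": -0.03,"twist": 0},{"hand": 1,"dx": 0,"dy": 0,"dz": -0.03,"twist": 0},{"hand": 1,"dx": 0,"dy": 0,"dz": -0.03,"twist": 0},{"hand": 1,"dx": 0,"dy": 0,"dz": 0,"twist": 0}])

```text
clock: 20.28
position: [0.4847, -0.2421, 0.3084]
eef_rot: [0.006, 0.651, 0.759, 0.0]
contact_force: [-0.3, -0.4, 0.9]
width: -0.0002
finger_force: 0.0
```

Emit:
step_arm(commands=[{"hand": 1,"dx": 0.034,"dy": 0,"dz": 0,"twist": 0},{"hand": 1,"dx": 0.034,"dy": 0,"dz": 0,"twist": 0},{"hand": 1,"dx": 0.034,"dy": 0,"dz": 0,"twist": 0},{"hand": 1,"dx": 0.034,"dy": 0,"dz": 0,"twist": 0},{"hand": 1,"dx": 0.034,"dy": 0,"dz": 0,"twist": 0},{"hand": 1,"dx": 0.034,"dy": 0,"dz": 0,"twist": 0},{"hand": 1,"dx": 0.034,"dy": 0,"dz": 0,"twist": 0},{"hand": 1,"dx": 0.034,"dy": 0,"dz": 0,"twist": 0},{"hand": 1,"dx": 0.034,"dy": 0,"dz": 0,"twist": 0},{"hand": 1,"dx": 0.034,"dy": 0,"dz": 0,"twist": 0},{"hand": 1,"dx": 0.034,"dy": 0,"dz": 0,"twist": 0},{"hand": 1,"dx": 0.034,"dy": 0,"dz": 0,"twist": 0},{"hand": 1,"dx": 0.034,"dy": 0,"dz": 0,"twist": 0},{"hand": 1,"dx": 0.034,"dy": 0,"dz": 0,"twist": 0},{"hand": 1,"dx": 0.034,"dy": 0.002,"dz": 0,"twist": 0},{"hand": 1,"dx": 0.033,"dy": 0.002,"dz": 0,"twist": 0},{"hand": 1,"dx": 0,"dy": 0,"dz": 0,"twist": 0},{"hand": 1,"dx": 0,"dy": 0,"dz": 0,"twist": 0}])

```text
clock: 21.78
position: [0.4035, 0.2982, 0.3014]
eef_rot: [0.0, 0.65, 0.76, -0.0]
contact_force: [0.5, -0.2, 0.0]
width: 0.0002
finger_force: 0.0
```

```bash
python3 m2.py
python3 - <<'E'
from h import *
p=optics.snapshot("scene"); save(p,"s6",(220,150,420,300),4)
s=r.sense();M=np.eye(4);q=s["eef_rot"];M[:3,:3]=R.from_quat([q[1],q[2],q[3],q[0]]).as_matrix();M[:3,3]=s["position"]
p=optics.snapshot("wrist")
for d in optics.place_of(p,"follower_top"): 
    x=atz(p,d["uv"],.079,M@np.array(p["T_tool_cam"]));print("wrist",d["score"],x,"tool dxdy",(M[:3,:3].T@(x-s["position"])))
for d in optics.place_of(p,"roller0"): 
    x=atz(p,d["uv"],.024,M@np.array(p["T_tool_cam"]));print("roller",d["score"],x)
E
```

```text
t 21.7833 tcp [0.403 0.298 0.301] F [ 0.473 -0.229  0.004] theta 147.6
top roller0 [([260.0, 268.0], 0.84, [428.0, 133.0]), ([415.0, 334.0], 0.8, [249.0, -290.0]), ([233.0, 274.0], 0.74, [412.0, 207.0]), ([296.0, 263.0], 0.73, [441.0, 34.0]), ([250.0, 269.0], 0.68, [424.0, 159.0]), ([279.0, 147.0], 0.38, [760.0, 84.0])]
top follower_top [([217.0, 274.0], 0.84, [411.0, 240.0])]
scene roller0 [([217.0, 196.0], 0.74, [246.0, -290.0]), ([368.0, 229.0], 0.73, [420.0, 205.0]), ([345.0, 232.0], 0.69, [426.0, 128.0]), ([319.0, 236.0], 0.58, [439.0, 42.0]), ([355.0, 234.0], 0.57, [440.0, 162.0]), ([341.0, 330.0], 0.26, [783.0, 77.0])]
scene follower_top [([446.0, 245.0], 0.62, [539.0, 431.0]), ([376.0, 217.0], 0.56, [413.0, 228.0]), ([300.0, 230.0], 0.56, [450.0, -20.0])]
wrist 0.71 [0.41064418 0.22535458 0.079     ] tool dxdy [-0.07115029 -0.00415507  0.22321671]
roller 0.85 [0.44525034 0.02590595 0.024     ]
roller 0.71 [0.41467586 0.20443195 0.024     ]
roller 0.26 [0.48504858 0.44929544 0.024     ]
```

View pics/s6.png

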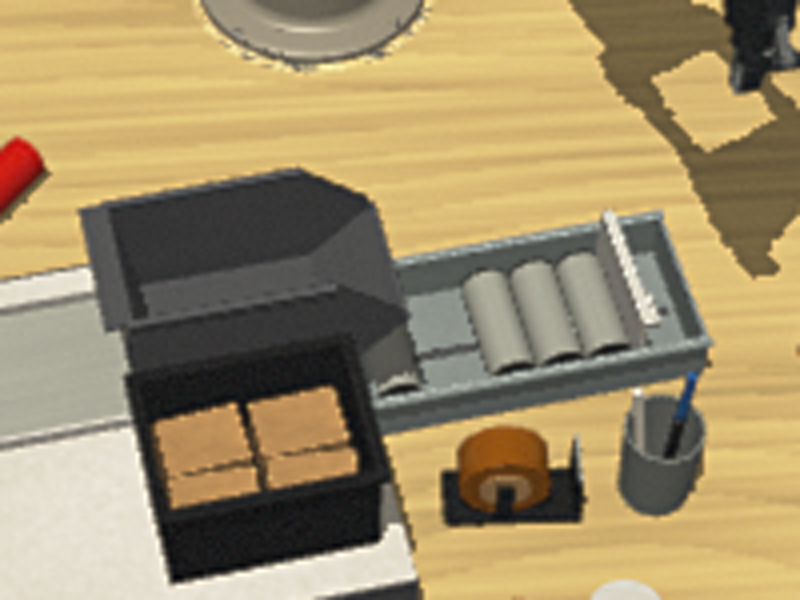

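The tub is empty and level. Three rollers are near the follower (crop 490–600,310), and the fourth is by the shelf at (400,360). I descend behind the follower and push.

Emit:
step_arm(commands=[{"hand": 1,"dx": 0,"dy": -0.002,"dz": 0.03,"twist": 0},{"hand": 1,"dx": 0,"dy": 0,"dz": 0.03,"twist": 0},{"hand": 1,"dx": 0,"dy": 0,"dz": 0.03,"twist": 0},{"hand": 1,"dx": 0,"dy": 0,"dz": 0.03,"twist": 0},{"hand": 1,"dx": 0,"dy": 0,"dz": 0.03,"twist": 0},{"hand": 1,"dx": 0,"dy": 0,"dz": 0.03,"twist": 0},{"hand": 1,"dx": 0,"dy": 0,"dz": 0.025,"twist": 0},{"hand": 1,"dx": 0,"dy": 0,"dz": 0.016,"twist": 0},{"hand": 1,"dx": -0.015,"dy": 0,"dz": 0,"twist": 0},{"hand": 1,"dx": -0.015,"dy": 0,"dz": 0,"twist": 0},{"hand": 1,"dx": -0.01,"dy": 0,"dz": 0,"twist": 0},{"hand": 1,"dx": 0,"dy": 0,"dz": 0,"twist": 0}])

```text
clock: 23.28
position: [0.408, 0.256, 0.0811]
eef_rot: [0.0, 0.651, 0.759, -0.0]
contact_force: [0.8, -0.4, -0.1]
width: -0.0002
finger_force: 0.0
```

Emit:
step_arm(commands=[{"hand": 1,"dx": -0.005,"dy": 0,"dz": 0,"twist": 0},{"hand": 1,"dx": -0.005,"dy": 0,"dz": 0,"twist": 0},{"hand": 1,"dx": -0.005,"dy": 0,"dz": 0,"twist": 0},{"hand": 1,"dx": -0.005,"dy": 0,"dz": 0,"twist": 0},{"hand": 1,"dx": -0.005,"dy": 0,"dz": 0,"twist": 0},{"hand": 1,"dx": -0.005,"dy": 0,"dz": 0,"twist": 0},{"hand": 1,"dx": -0.005,"dy": 0,"dz": 0,"twist": 0}])

```text
clock: 23.87
position: [0.4132, 0.2227, 0.0813]
eef_rot: [0.0, 0.651, 0.759, 0.0]
contact_force: [-1.4, 3.2, 2.6]
width: -0.0
finger_force: 2.2
```

Emit:
step_arm(commands=[{"hand": 1,"dx": -0.004,"dy": 0,"dz": 0,"twist": 0},{"hand": 1,"dx": -0.004,"dy": 0,"dz": 0,"twist": 0},{"hand": 1,"dx": -0.004,"dy": 0,"dz": 0,"twist": 0},{"hand": 1,"dx": -0.004,"dy": 0,"dz": 0,"twist": 0},{"hand": 1,"dx": -0.004,"dy": 0,"dz": 0,"twist": 0},{"hand": 1,"dx": -0.004,"dy": 0,"dz": 0,"twist": 0},{"hand": 1,"dx": -0.004,"dy": 0,"dz": 0,"twist": 0},{"hand": 1,"dx": -0.004,"dy": 0,"dz": 0,"twist": 0}])

```text
clock: 24.53
position: [0.418, 0.1908, 0.0811]
eef_rot: [0.0, 0.651, 0.759, 0.0]
contact_force: [-0.3, 4.6, 3.4]
width: 0.0001
finger_force: 2.2
```

Emit:
step_arm(commands=[{"hand": 1,"dx": -0.003,"dy": 0,"dz": 0,"twist": 0},{"hand": 1,"dx": -0.003,"dy": 0,"dz": 0,"twist": 0},{"hand": 1,"dx": 0,"dy": 0,"dz": 0,"twist": 0}])

```text
clock: 24.78
position: [0.4187, 0.1868, 0.0811]
eef_rot: [-0.001, 0.651, 0.759, 0.001]
contact_force: [-1.9, 17.0, 2.1]
width: 0.0002
finger_force: 8.4
```

```bash
python3 m2.py
python3 - <<'E'
from h import *
p=optics.snapshot("scene"); save(p,"s7",(270,180,400,280),6)
E
```

```text
t 24.7833 tcp [0.419 0.187 0.081] F [-1.913 16.991  2.073] theta 147.6
top roller0 [([282.0, 264.0], 0.75, [437.0, 74.0]), ([415.0, 332.0], 0.73, [255.0, -292.0]), ([317.0, 260.0], 0.73, [449.0, -23.0]), ([297.0, 260.0], 0.68, [449.0, 32.0]), ([270.0, 271.0], 0.6, [420.0, 105.0]), ([253.0, 272.0], 0.57, [416.0, 150.0])]
top follower_top [([250.0, 143.0], 0.2, [758.0, 158.0])]
scene roller0 [([220.0, 195.0], 0.91, [241.0, -281.0]), ([350.0, 232.0], 0.82, [427.0, 145.0]), ([328.0, 234.0], 0.67, [433.0, 73.0]), ([445.0, 248.0], 0.65, [516.0, 445.0]), ([344.0, 234.0], 0.64, [437.0, 124.0]), ([319.0, 236.0], 0.45, [440.0, 42.0])]
scene follower_top []
```

View pics/s7.png

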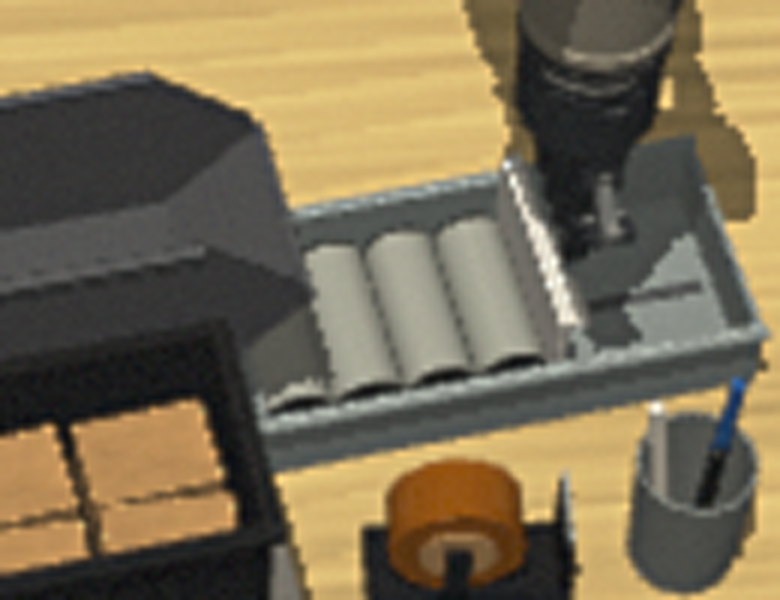

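The row looks closed: four rollers touch at crop (300–500,330), the plate is against them, and the force rose from 4 to 17 N. One small nudge to confirm it is solid, then I retreat.

Emit:
step_arm(commands=[{"hand": 1,"dx": -0.002,"dy": 0,"dz": 0,"twist": 0},{"hand": 1,"dx": 0,"dy": 0,"dz": 0,"twist": 0}])

```text
clock: 25.3
position: [0.4187, 0.1864, 0.0812]
eef_rot: [-0.002, 0.651, 0.759, 0.002]
contact_force: [-4.4, 27.6, 0.9]
width: -0.0001
finger_force: 13.5
```

Emit:
step_arm(commands=[{"hand": 1,"dx": 0.004,"dy": 0,"dz": 0,"twist": 0},{"hand": 1,"dx": 0.006,"dy": 0,"dz": 0,"twist": 0},{"hand": 1,"dx": 0.01,"dy": 0,"dz": 0,"twist": 0},{"hand": 1,"dx": 0.015,"dy": 0,"dz": 0,"twist": 0},{"hand": 1,"dx": 0.015,"dy": 0,"dz": 0,"twist": 0},{"hand": 1,"dx": 0.01,"dy": 0,"dz": -0.03,"twist": 0},{"hand": 1,"dx": 0.01,"dy": 0,"dz": -0.03,"twist": 0},{"hand": 1,"dx": 0,"dy": 0,"dz": -0.03,"twist": 0},{"hand": 1,"dx": 0,"dy": 0,"dz": -0.03,"twist": 0},{"hand": 1,"dx": 0,"dy": 0,"dz": -0.03,"twist": 0},{"hand": 1,"dx": 0,"dy": 0,"dz": -0.03,"twist": 0},{"hand": 1,"dx": 0,"dy": 0,"dz": -0.03,"twist": 0},{"hand": 1,"dx": 0,"dy": 0,"dz": 0,"twist": 0},{"hand": 1,"dx": 0,"dy": 0,"dz": 0,"twist": 0}])

```text
clock: 26.47
position: [0.4089, 0.2526, 0.2922]
eef_rot: [0.001, 0.651, 0.759, 0.001]
contact_force: [0.0, 0.4, -1.4]
width: -0.0001
finger_force: 0.0
```

```bash
python3 m2.py; python3 m.py
python3 - <<'E'
from h import *
p=optics.snapshot("top"); save(p,"t8",(190,210,350,320),5)
E
```

```text
t 26.4667 tcp [0.409 0.253 0.292] F [ 0.048  0.421 -1.403] theta 147.6
top roller0 [([285.0, 266.0], 0.94, [433.0, 65.0]), ([255.0, 271.0], 0.81, [419.0, 145.0]), ([271.0, 266.0], 0.73, [432.0, 102.0]), ([296.0, 265.0], 0.62, [435.0, 36.0]), ([306.0, 237.0], 0.47, [513.0, 8.0]), ([226.0, 210.0], 0.39, [584.0, 226.0])]
top follower_top [([249.0, 142.0], 0.72, [760.0, 162.0]), ([241.0, 273.0], 0.68, [415.0, 178.0]), ([256.0, 270.0], 0.4, [424.0, 137.0])]
scene roller0 [([339.0, 236.0], 0.78, [442.0, 106.0]), ([326.0, 236.0], 0.73, [441.0, 65.0]), ([351.0, 233.0], 0.69, [435.0, 147.0]), ([316.0, 237.0], 0.68, [439.0, 32.0]), ([217.0, 195.0], 0.68, [240.0, -292.0])]
scene follower_top [([307.0, 262.0], 0.72, [572.0, -8.0]), ([360.0, 219.0], 0.59, [419.0, 175.0])]
t 26.7667 tcp [0.408 0.252 0.29 ] along 0.186780268677518 F [ 0.078  1.153 -0.456]
tub_lip 0.92 -0.03224911426111917
tub_lip 0.58 -0.03403284443109658
  tri [0.44  0.036 0.13 ] -0.03139132158244447
tub_flange 0.8 -0.2640683863475925
tub_flange 0.8 -0.2658484038708051
  tri [ 0.477 -0.194  0.199] -0.2651032447665262
```

View pics/t8.png

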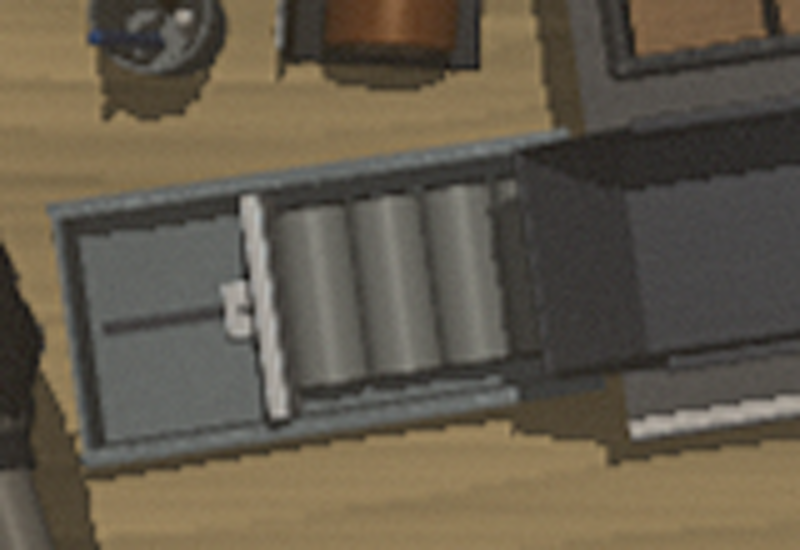

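Run:
```python
from h import *
np.set_printoptions(precision=4,suppress=True)
a=cv2.imread("pics/top0.png"); p=optics.snapshot("top"); b=np.ascontiguousarray(p["frame"][:,:,::-1])
def rim(im,x0,x1):
    g=im.min(2)[240:310,x0:x1].astype(float); m=np.clip(g-135,0,None)
    ys,xs=np.mgrid[240:310,x0:x1]; 
    return (m*xs).sum()/m.sum(),(m*ys).sum()/m.sum(),m.sum()
U=np.array([-.153,.988,0])
A=rim(a,208,232);B=rim(b,230,256);print(A,B,(atz(p,B[:2],.079)-atz(p,A[:2],.079))@U)
k=a[246:300,212:229]; 
for im in(a,b):
    m=cv2.matchTemplate(cv2.resize(im[235:310,200:262],None,fx=8,fy=8,interpolation=2),cv2.resize(k,None,fx=8,fy=8,interpolation=2),5)
    _,s,_,l=cv2.minMaxLoc(m);print(s,np.array(l)/8)
cv2.imwrite("pics/c9.png",cv2.resize(b[235:310,225:330],None,fx=7,fy=7,interpolation=2))
w=optics.snapshot("wrist");save(w,"w9")
s=r.sense();M=np.eye(4);q=s["eef_rot"];M[:3,:3]=R.from_quat([q[1],q[2],q[3],q[0]]).as_matrix();M[:3,3]=s["position"]
for n,z in(("follower_top",.079),("roller0",.024),("tray",0)):
  for d in optics.place_of(w,n)[:5]: x=atz(w,d["uv"],z,M@np.array(w["T_tool_cam"]));print(n,d["score"],np.round(d["uv"]),x,x@U)
```

```text
(np.float64(220.43415637860082), np.float64(273.35973936899865), np.float64(2916.0)) (np.float64(241.37064965197214), np.float64(270.2697215777262), np.float64(3448.0)) -0.0548163006333711
0.9997316002845764 [12. 11.]
0.9209654331207275 [33.     7.875]
follower_top 0.89 [322. 293.] [0.4207 0.1705 0.079 ] 0.1041069152526366
follower_top 0.58 [323. 284.] [0.4201 0.1801 0.079 ] 0.11362359610005557
roller0 0.57 [325. 385.] [0.446  0.0289 0.024 ] -0.03969316423804097
tray 0.81 [321. 286.] [ 0.4242  0.1424 -0.    ] 0.07582171435633868
```

View pics/w9.png

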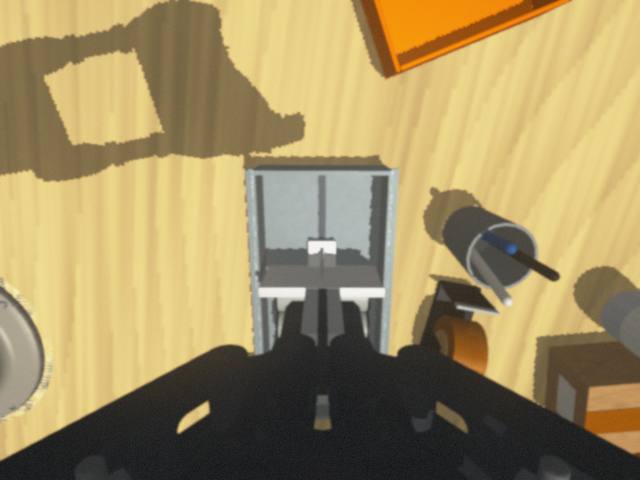

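Run:
```python
from h import *
U=np.array([-.153,.988,0])
p=optics.snapshot("top")
far=atz(p,(190+69/5,210+333/5),.05)@U
for n,x in(("now",(190+266/5,210+306/5)),("start",(220.9,273.4))): print(n,"follower",1*(100-(139-1000*(far-atz(p,x,.079)@U))))
s=r.sense();w=optics.snapshot("wrist");M=np.eye(4);q=s["eef_rot"];M[:3,:3]=R.from_quat([q[1],q[2],q[3],q[0]]).as_matrix();M[:3,3]=s["position"];M=M@np.array(w["T_tool_cam"])
f=atz(w,(322,170),.05,M)@U
for v in(288,293,297): print("wrist",v,100-(139-1000*(f-atz(w,(322,v),.079,M)@U)))
L=atz(w,(247,230),.05,M);Rr=atz(w,(397,230),.05,M);print("tray width check",np.linalg.norm(L-Rr))
```

```text
now follower 70.03058803043474
start follower 12.030604331176903
wrist 288 66.46416381307395
wrist 293 71.54442279820785
wrist 297 75.63808664106816
tray width check 0.14493007042531642
```

View pics/c9.png

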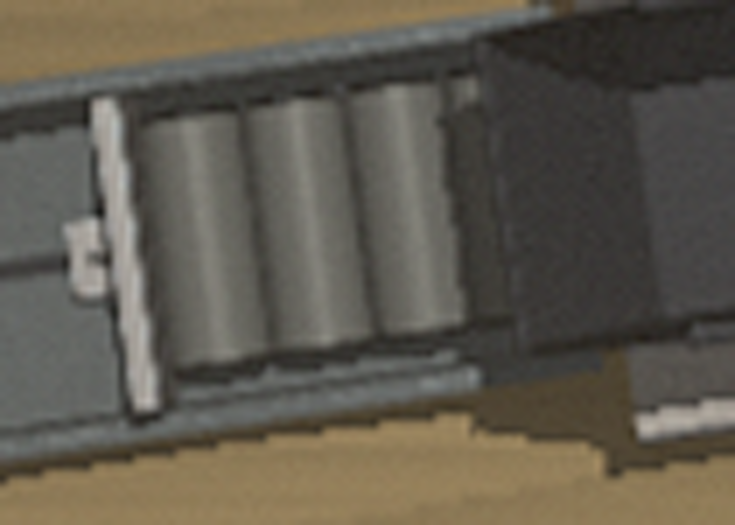

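Measured against the tray's far end, the follower sits at about 0.070 m (it started near 0.012), which matches the closed-up value. The rollers lie in one row, the tub is level, and the arm is clear. I hand the job in.

```bash
python3 -c "
from h import *
print(r.close_job())"
```

```text
the job is handed in; nothing more can be done
None
```

I handed the job in; no verdict came back. All four rollers are in the tray in one closed-up row with the follower at about 0.070 m, the tub is back level at the front of the lane, and the arm is clear of everything.

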